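# Switch on the bench polisher under its guard

## Task

Switch on the bench polisher, the unit with the round motor and polishing wheel: push the thumb lever of its switch guard back so that the guard swings up and stays open, flip the toggle beneath it over to the left (the wheel's side), then tip the guard forward again so that it drops fully shut over the switch. Use only fingertip pushes, gently, and pinch nothing; leave the bench lamp's guard and switch as they are, and do not lift or shift the loose tools and small things round about.

Things in the scene. Friction and masses are not known exactly. Their poses are not given: they have to be found in the camera images.
- polisher: bench polisher: guarded switch box with motor and wheel behind. Origin: box centre on the table; x to the unit's back, y to its left as the robot sees it, z up. Fixed; switch box 110 (x) x 100 (y) x 50 mm high. Motor: 60 mm diameter, lying along y, top 81 mm high, 75 to 135 mm behind origin. Wheel on its left end: 72 mm across, top 86 mm high, reaching 79 mm left of origin.
- polisher_guard (a joint): guard of the polisher switch, rad: 0 shut, 1.15 fully open at its stop; swings up and back. Falls shut by its weight (about 0.06 kg) below some 0.5 rad; beyond some 0.75 rad falls open and stays open. No latch, under 1 N moves it. A plate 60 mm wide, 56 mm long in front of the hinge, top 91 mm above the table, open in front; cheeks at the hinge.
- polisher_guard_lever (a point): centre of the 10 mm thick round top of the guard's thumb lever: a bar 16 mm wide standing up from the right end of the hinge rod, 53 mm right of the unit's middle. Shut: this point is over the hinge line, 128 mm above the table. Pushing the lever straight back by 40 to 60 mm with a fingertip at about 106 mm height swings the guard open. Fully open: 64 mm behind the hinge line.
- polisher_guard_edge (a point): middle of the guard's front edge (plate 3 mm thick, 60 mm wide; a lip turns 8 mm down). Shut: 18 mm in front of the box centre, 89.5 mm above the table. Fully open: 6 mm behind the hinge line, 122 mm above the table. To shut it, a fingertip at about 106 mm height behind the open plate draws it forward until the finger's leading side is 10 to 30 mm in front of the hinge line.
- polisher_guard_hinge (a point): middle of the guard's hinge line, 38 mm behind the box centre, 58 mm above the table; axes as the unit's.
- polisher_toggle (a joint): toggle lever under the guard, rad: 0 off (leans 0.4 to the unit's right), 0.8 on (leans 0.4 to its left, the wheel's side); snaps over by itself past the middle, 0.4. Under 0.5 N at the tip moves it.
- polisher_toggle_tip (a point): centre of the 11 mm ball at the toggle's end, 28 mm from the pivot, which is above the box centre, 52 mm above the table; ball centre about 78 mm above the table.
- lamp: bench lamp, not part of the job: the same box, guard and toggle, but behind it a flat lamp bar 150 mm long on two posts, 77 mm high, 80 to 128 mm behind the origin. Origin: box centre on the table; x to the unit's back, y to its left as the robot sees it, z up. Fixed; switch box 110 (x) x 100 (y) x 50 mm high.
- lamp_guard (a joint): guard of the lamp switch, rad: 0 shut, 1.15 open; as the polisher's.
- lamp_toggle (a joint): toggle lever of the lamp switch, rad: 0 off, 0.8 on; as the polisher's.
- powder_box: loose round brass box with lid, 65 x 59 x 42 mm, origin under its centre; bystander
- brush: loose wooden polishing brush, 111 mm long along its x, 34 wide, 16 high, origin under its centre; bystander
- pencil: loose flat pencil, 118 mm long along its y, origin under its centre; bystander
- dividers: loose steel dividers lying flat, 129 mm long along their y, origin under their centre; bystander

How it is judged:
By the outcome, as a careful person would: the job done as asked, in the order asked, and still so for the second after the job is handed in, with the robot touching nothing.
It also fails if it takes over 61 s, if anything falls off the work surface, if the arm or the gripper's body presses on something with over 40 N, if the wrist force passes 120 N, or if a joint passes its speed limit or range.

## Robot

A 7-joint arm with a two-finger parallel gripper is mounted at the origin on a cart in front of the work surface, level with it; the furniture and walls round the work are solid. World frame = base frame: x ahead of the robot, y to its left, z up, the work surface at z = 0. Lengths are in m, angles in rad, forces in N, time in s.
With the tool pointing down it reaches from about 0.425 to 0.975 m from the base axis. Payload 16.7 kg.
Tool frame: the origin (TCP) lies at the very end of the fingers, on their centre line; the grasp point (between the pads) lies 19 mm behind it; z points along the fingers, y is the direction in which the jaws open and shut (so a half turn about z gives the same grasp; the last joint's range is limited). The gripper opens to 85 mm and grips with 20 to 120 N. Pads are 22 mm wide; open, the fingers measure 114 mm over their backs; the gripper's body (76 mm by 85 mm) begins 54 mm behind the grasp point. The pads swing forward as they close: fully open they stand 13 mm farther back than shut.
Start: joints at [-1.482, 0.426, 0.074, 1.606, -0.034, 1.111, -0.067], TCP at [0.16, 0.656, 0.231] pointing down, gripper open.
Joint ranges: [-2.85, 2.85], [-0.5, 2.14], [-1.23, 1.37], [0.21, 2.46], [-1.02, 4.16], [0.16, 2.05], [-2.73, 2.73]. Speed limits (rad/s): [1.89, 1.89, 2.39, 2.39, 3.01, 3.01, 3.01].

## Interface

Orientations are given as a unit quaternion [x, y, z, w].
In Python, from plant import monitor, vision, ctrl gives the robot as it stands.
- The arm moves only by the tool send_rows, never from a script. Its argument "steps" is a list of rows, each a list of 4 numbers: the shift along the tool's x, y, z in cm, then the turn about the tool's z in degrees. In form: [[x, y, z, twist], ...]. A call has exactly 8 rows; each row is the pose to reach, as a shift and turn from the pose commanded when the call began, along the tool's axes at that moment; what a row does not reach only later rows make up. A row lasts 1/12 s, in which the tool goes at most 41.7 mm and 7.16 degrees, less where a joint would pass 70% of its speed; a pose out of reach is approached as far as the arm can. A call with a gripper value outside its range is refused whole. "jaw" is the opening in per cent of the stroke, from 0 (shut) to 100 (fully open), set as the call begins (left out, the last holds). The fingers move at their own pace and stop on an object; the grip force is fixed at half the most. Time passes only in rows, so rows that repeat a pose let the fingers close, or fill a call up. It gives the time, the measured TCP pose, the force and the opening at its end, in the units of the state.
- monitor.observe(): the state, without advancing time (a new reading comes with each control period).
- vision.capture(name): name is "scene" or "top" or "wrist"; returns a dict with "frame" (400x640x3 uint8, red, green, blue), "vfov" (degrees; the focal length in pixels is half the picture's height over the tangent of half this angle, whatever the lens; pixels are square), "cx", "cy" (the principal point, pixels), "k1" (the pictures are not rectified: a ray, as slopes to the right and down, at radius r is drawn at 1 + k1 r^2 times it, then the intrinsics apply), "world_from_camera" (4x4, takes a point from camera to world coordinates). Camera axes: x right, y down, z forward; pixel columns grow to the right and rows downward; lengths in m; the calibration is good to about 2 mm. A picture is of the moment at which its call begins. There is no depth.
- ctrl.hand_in(): hands the job in, once; it reports no verdict.
The state is a dict: "t": time; "q": joint angles; "joint_velocities": joint speeds; "tau": joint torques, N m; "tcp_pos": TCP position; "tool_rot": TCP orientation; "contact_force": force on the tool from outside, world axes, zero at the start; "moment": the same for the moment, N m; "grip_width": finger opening in m.
Only numpy, scipy, OpenCV 4.12 (cv2) and the standard library are available. Lean on these libraries where they do the work, as an engineer would, in place of code of your own. Each camera call takes 0.05 s, during which the arm holds its last target.

## Working session

There is one attempt and no reset: what is moved stays moved. The work goes in short steps, Python scripts to look and compute and a tool call to move; the robot and the scene stay as the last step left them, time stands still between calls to the robot, and variables do not carry over. Pictures are saved under pics/ and viewed, and the job is handed in when it is done.

Besides the shell and the picture viewer there is one more tool, called after "Request:" as a command line: name --pt "numbers of a row" for each row, then --argument value for the rest. send_rows: Moves the arm, as the interface text tells. Its arguments: {"type":"object","properties":{"steps":{"type":"array"},"jaw":{"type":"number"}},"required":["steps"]}

```bash
mkdir -p pics; ls; cat > h.py <<'E'
import numpy as np, cv2
from plant import monitor, vision, ctrl
def cap(n,f=None):
    c=vision.capture(n)
    if f: cv2.imwrite('pics/'+f,c['frame'][:,:,::-1])
    return c
def K(c):
    f=200/np.tan(np.radians(c['vfov'])/2); return f
def ray(c,u,v):
    f=K(c); xd=np.array([(u-c['cx'])/f,(v-c['cy'])/f]); x=xd.copy()
    for _ in range(30): x=xd/(1+c['k1']*(x@x))
    T=np.array(c['world_from_camera']); return T[:3,3],T[:3,:3]@np.array([x[0],x[1],1])
def onz(c,u,v,z):
    o,d=ray(c,u,v); return o+d*(z-o[2])/d[2]
def proj(c,p):
    T=np.array(c['world_from_camera']); q=T[:3,:3].T@(np.array(p)-T[:3,3]); x=q[:2]/q[2]
    x=x*(1+c['k1']*(x@x)); return x*K(c)+[c['cx'],c['cy']]
def st():
    s=monitor.observe(); print({k:np.round(s[k],4).tolist() for k in s})
E
python3 - <<'E'
from h import *
st()
for n in('scene','top','wrist'):
    c=cap(n,n+'0.png'); print(n,c['vfov'],c['cx'],c['cy'],c['k1'],np.round(c['world_from_camera'],3).tolist())
E
```

```text
pics
{'t': 0.0, 'q': [-1.4815, 0.4267, 0.0738, 1.6066, -0.0341, 1.1108, -0.0671], 'joint_velocities': [0.0002, 0.0017, -0.0001, -0.0003, -0.0005, -0.0003, 0.0004], 'tau': [0.0001, -94.9783, 3.7597, -46.3516, 0.0192, 0.0101, 0.0001], 'tcp_pos': [0.1596, 0.6555, 0.2306], 'tool_rot': [0.1191, 0.9929, -0.0006, -0.0], 'contact_force': [-0.5862, -0.6224, 0.716], 'moment': [0.0017, 0.033, -0.025], 'grip_width': 0.0854}
scene 42.19892925204796 319.5663295126455 195.71737499642737 -0.12389421624489409 [[0.801, -0.362, 0.476, -0.086], [-0.598, -0.495, 0.63, -0.677], [0.008, -0.79, -0.613, 0.851], [0.0, 0.0, 0.0, 1.0]]
top 45.50410235276598 323.9571690908729 203.7320931211325 -0.0750959728734919 [[-0.013, -0.997, 0.08, 0.385], [-1.0, 0.013, -0.001, 0.066], [0.0, -0.08, -0.997, 1.424], [0.0, 0.0, 0.0, 1.0]]
wrist 71.8990594222418 318.04575654876004 199.5001842047815 -0.008243815554770615 [[0.237, 0.926, 0.293, 0.085], [0.972, -0.225, -0.073, 0.675], [-0.001, 0.302, -0.953, 0.373], [0.0, 0.0, 0.0, 1.0]]
```

View pics/scene0.png

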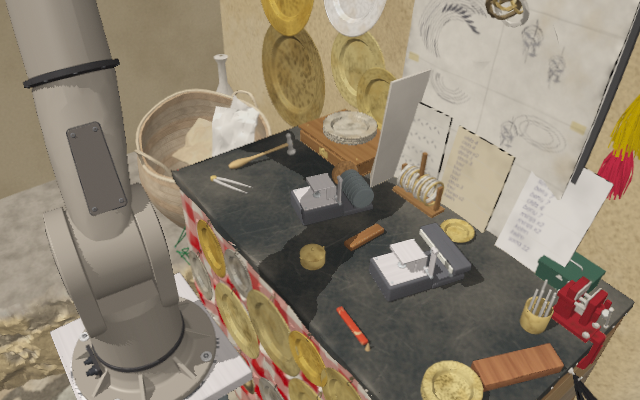

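View pics/top0.png

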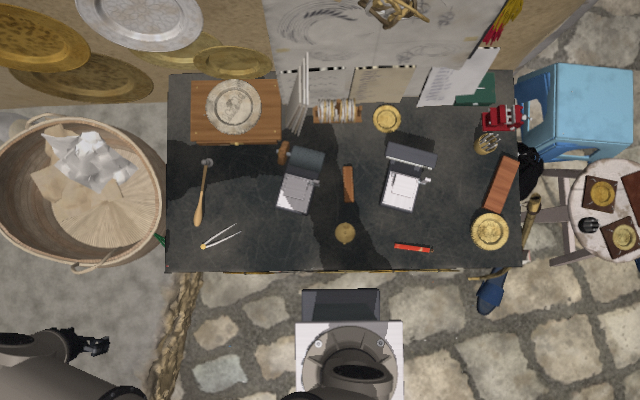

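View pics/wrist0.png

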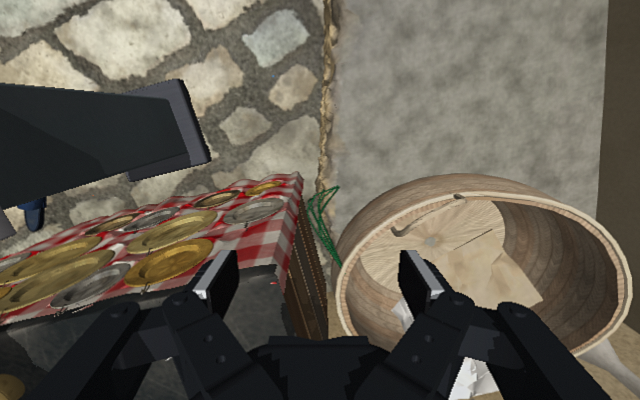

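The polisher is at about (300,180) in the top view and (335,190) in the scene view. The lamp is at about (408,175) in the top view. I'll enlarge both.

```bash
python3 - <<'E'
import cv2
a=cv2.imread('pics/top0.png')[110:240,250:370]; b=cv2.imread('pics/scene0.png')[140:240,270:400]
cv2.imwrite('pics/topz.png',cv2.resize(a,None,fx=4.6,fy=4.6,interpolation=2)); cv2.imwrite('pics/scz.png',cv2.resize(b,None,fx=6,fy=6,interpolation=2))
E
```

```text
(no output)
```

View pics/topz.png

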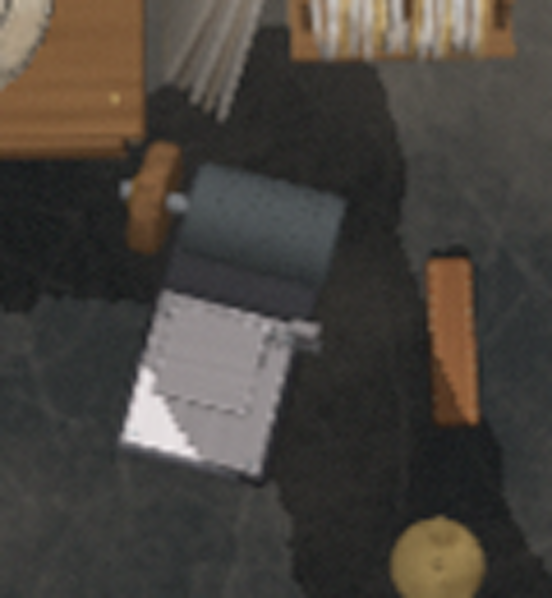

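View pics/scz.png

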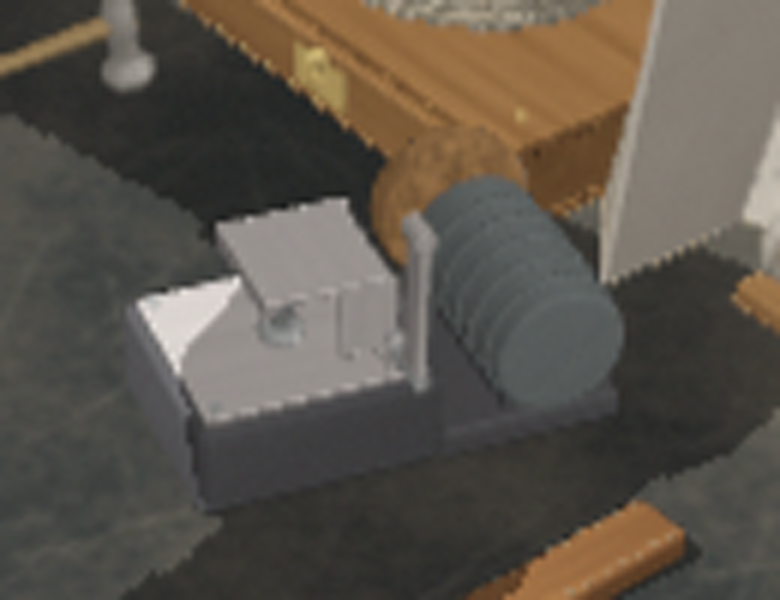

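```bash
cat >> h.py <<'E'
def tz(c,u,v,z): return onz(c,u/4.6+250-.4,v/4.6+110-.4,z)
def sz(c,u,v,z): return onz(c,u/6+270-.4,v/6+140-.4,z)
E
python3 - <<'E'
from h import *
t=cap('top');s=cap('scene')
for n,p in dict(fl=(120,443),fr=(262,474),bl=(165,293),br=(302,318)).items(): print(n,tz(t,*p,.05).round(4))
for n,p in dict(fl=(132,303),fr=(205,417),br=(440,381)).items(): print('s',n,sz(s,*p,.05).round(4))
print('guard top', [tz(t,*p,.091).round(4)[:2] for p in((152,392),(248,412),(168,305),(270,325))])
print('guard sc', [sz(s,*p,.091).round(4)[:2] for p in((216,225),(262,302),(345,200),(398,275))])
print('lever',tz(t,308,330,.13),sz(s,418,220,.13))
E
```

```text
fl [0.491  0.2043 0.05  ]
fr [0.4703 0.1153 0.05  ]
bl [0.5857 0.1754 0.05  ]
br [0.5686 0.089  0.05  ]
s fl [0.4921 0.2067 0.05  ]
s fr [0.4728 0.126  0.05  ]
s br [0.5647 0.0879 0.05  ]
guard top [array([0.5188, 0.1805]), array([0.5058, 0.122 ]), array([0.5723, 0.1704]), array([0.5591, 0.108 ])]
guard sc [array([0.5211, 0.1853]), array([0.5052, 0.1311]), array([0.5757, 0.168 ]), array([0.561, 0.113])]
lever [0.55068471 0.08420862 0.13      ] [0.5567846  0.09656241 0.13      ]
```

Request:
send_rows --pt "-2 -2 -1 0" --pt "-5 -5 -2 0" --pt "-8 -8 -3 0" --pt "-11 -11 -3 0" --pt "-14 -14 -3 0" --pt "-17 -17 -3 0" --pt "-19 -19 -3 0" --pt "-21 -21 -3 0" --jaw 0

```text
t: 0.92
tcp_pos: [0.3154, 0.3994, 0.2615]
tool_rot: [0.12, 0.993, 0.0, 0.0]
contact_force: [0.6, 0.3, 0.1]
grip_width: -0.0001
```

Request:
send_rows --pt "-3 -3 0 0" --pt "-6 -6 0 0" --pt "-9 -9 0 0" --pt "-12 -12 0 0" --pt "-15 -15 0 0" --pt "-18 -18 0 0" --pt "-20 -20 0 0" --pt "-21 -21 0 0"

```text
t: 1.58
tcp_pos: [0.4702, 0.144, 0.2617]
tool_rot: [0.121, 0.993, -0.0, 0.0]
contact_force: [-0.9, -0.3, -0.3]
grip_width: 0.0
```

```bash
python3 - <<'E'
from h import *
st()
for n in('scene','wrist'):
    c=cap(n,n+'1.png')
s=c
c=cap('scene'); print('rack base',sz(c,605,280,0))
E
```

```text
{'t': 1.5833, 'q': [-0.8474, 0.0876, 0.4507, 1.992, -0.0427, 1.0703, 0.9496], 'joint_velocities': [0.1897, 0.0784, 0.1047, -0.0645, -0.0553, 0.004, 0.3284], 'tau': [-1.4487, -49.3859, 2.0623, -45.0408, 0.0598, -0.0398, 0.3694], 'tcp_pos': [0.4702, 0.144, 0.2617], 'tool_rot': [0.1214, 0.9926, -0.0001, 0.0005], 'contact_force': [-0.8865, -0.3229, -0.2652], 'moment': [0.0076, -0.0247, -0.0239], 'grip_width': 0.0}
rack base [ 7.12810362e-01  1.48771984e-01 -1.11022302e-16]
```

View pics/wrist1.png

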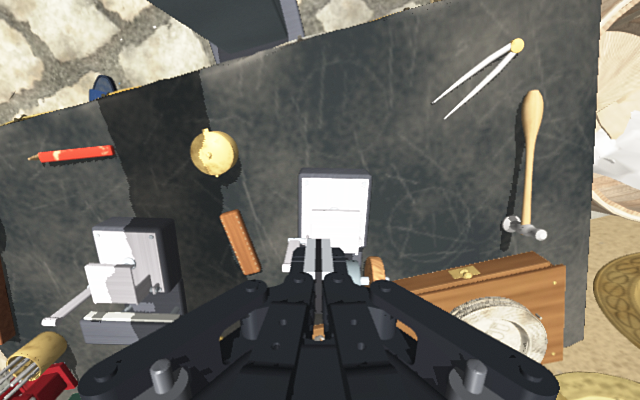

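View pics/scene1.png

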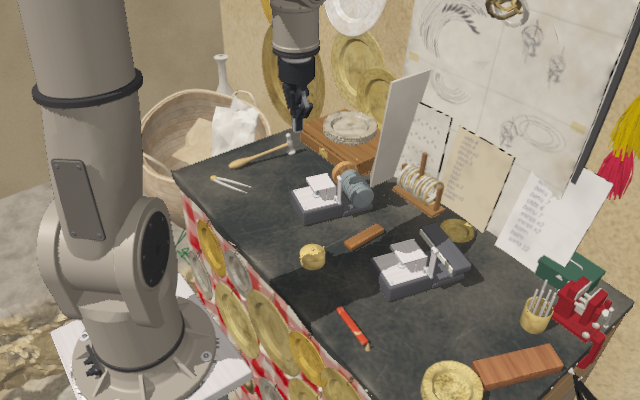

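```bash
python3 - <<'E'
from h import *
s=cap('scene');st();print(proj(s,[.4702,.144,.2617]))
a=cv2.imread('pics/wrist1.png')[155:295,250:410]
cv2.imwrite('pics/wz.png',cv2.resize(a,None,fx=5,fy=5,interpolation=2))
E
```

```text
{'t': 1.7833, 'q': [-0.8518, 0.0878, 0.4449, 1.9926, -0.0432, 1.0704, 0.9438], 'joint_velocities': [-0.0194, -0.0019, -0.0175, 0.0005, -0.0001, 0.0009, -0.0042], 'tau': [2.3452, -49.1456, 4.0589, -45.5515, 0.1899, -0.0057, 0.2442], 'tcp_pos': [0.4682, 0.1486, 0.2612], 'tool_rot': [0.1194, 0.9928, 0.0, -0.0001], 'contact_force': [-0.2123, 0.8203, 0.2025], 'moment': [0.0033, 0.0407, 0.0473], 'grip_width': -0.0001}
[297.0683115 131.2178884]
```

View pics/wz.png

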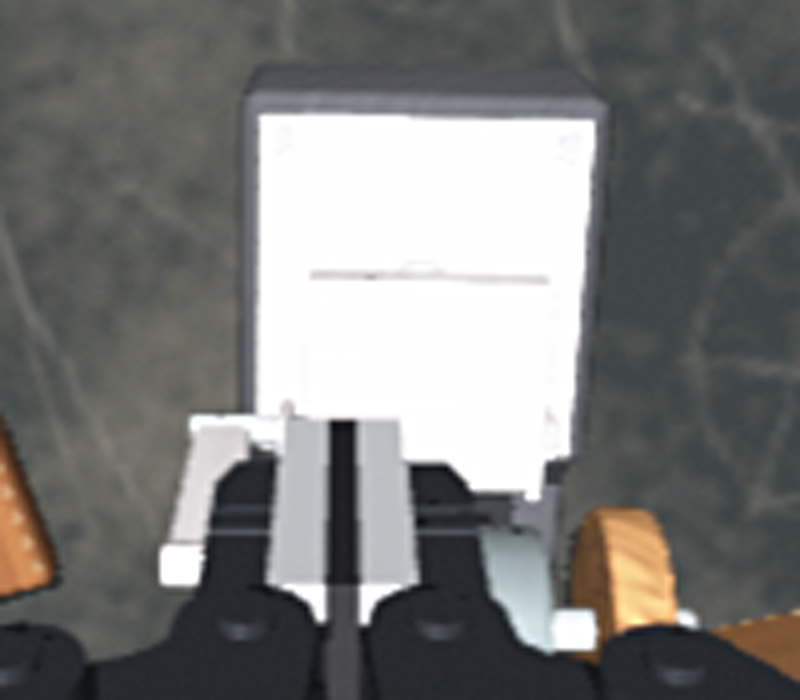

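```bash
python3 - <<'E'
from h import *
c=cap('wrist','wrist2.png');st();print(np.round(c['world_from_camera'],3).tolist())
a=c['frame'][155:295,250:410,::-1]
cv2.imwrite('pics/wz2.png',cv2.resize(a,None,fx=5,fy=5,interpolation=2))
E
```

```text
{'t': 1.8333, 'q': [-0.8525, 0.0877, 0.4444, 1.9926, -0.0432, 1.0704, 0.9439], 'joint_velocities': [-0.011, -0.0011, -0.0054, 0.0006, 0.0013, 0.0013, 0.003], 'tau': [1.645, -49.0104, 3.352, -45.4756, 0.1124, 0.0006, 0.0672], 'tcp_pos': [0.4679, 0.1492, 0.2612], 'tool_rot': [0.1187, 0.9929, 0.0, -0.0002], 'contact_force': [-0.4712, 0.571, -0.7856], 'moment': [0.0289, 0.035, 0.0393], 'grip_width': -0.0002}
[[0.237, 0.926, 0.293, 0.394], [0.971, -0.226, -0.072, 0.168], [-0.0, 0.302, -0.953, 0.403], [0.0, 0.0, 0.0, 1.0]]
```

View pics/wz2.png

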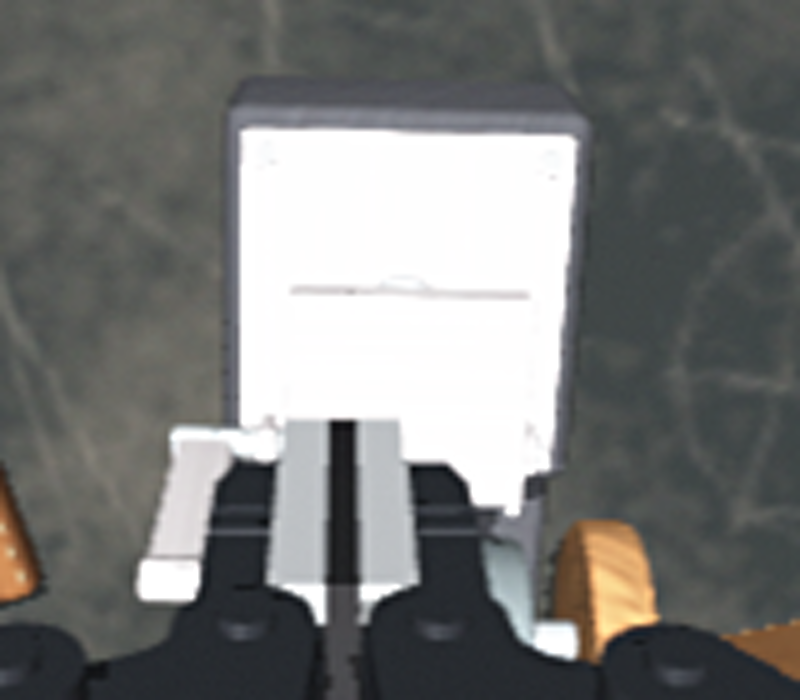

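```bash
python3 - <<'E'
from h import *
from scipy.spatial.transform import Rotation as R
c=cap('wrist');s=monitor.observe();Rt=R.from_quat(s['tool_rot']).as_matrix();p=np.array(s['tcp_pos'])
for o in [(11,0,0),(-11,0,0),(0,7,0),(11,7,0),(11,14.5,0),(11,14.5,-10),(11,7,-20),(11,14.5,-20),(11,7,-40),(11,14.5,-40)]:
    u=proj(c,p+Rt@np.array(o)/1000); print(o,((u-[250,155]+.4)*5).round())
def w(u,v,z): return onz(c,u/5+250-.4,v/5+155-.4,z)
f1,f2=w(234,108,.05),w(588,122,.05)
print('front',f1,f2,np.linalg.norm(f1-f2))
print('guard edge',w(290,291,.083),w(529,296,.083), 'z91',w(290,291,.091),w(529,296,.091))
print('side R back',w(228,420,.05),'side L back',w(564,470,.05))
print('lever front bottom..top', w(168,580,.133), [w(137,562,.128),w(200,562,.128)])
E
```

```text
(11, 0, 0) [335. 399.]
(-11, 0, 0) [336. 571.]
(0, 7, 0) [397. 487.]
(11, 7, 0) [398. 399.]
(11, 14.5, 0) [464. 399.]
(11, 14.5, -10) [472. 439.]
(11, 7, -20) [405. 485.]
(11, 14.5, -20) [481. 485.]
(11, 7, -40) [416. 598.]
(11, 14.5, -40) [504. 598.]
front [0.46451696 0.1218809  0.05      ] [0.49005082 0.21122796 0.05      ] 0.0929240280298777
guard edge [0.50584214 0.12770927 0.083     ] [0.52107593 0.18490111 0.083     ] z91 [0.50303999 0.12872239 0.091     ] [0.51789317 0.1844853  0.091     ]
side R back [0.55075243 0.09703149 0.05      ] side L back [0.58843077 0.18595552 0.05      ]
lever front bottom..top [0.54869799 0.0904616  0.133     ] [array([0.54541289, 0.08345516, 0.128     ]), array([0.54877759, 0.09736223, 0.128     ])]
```

Request:
send_rows --pt "-1 -0.6 1 0.3" --pt "-2.5 -1.5 3 0.8" --pt "-4 -2.5 5 1.3" --pt "-5 -3.2 7.5 1.3" --pt "-6 -3.7 10 1.3" --pt "-6 -3.7 12.5 1.3" --pt "-6 -3.7 14.5 1.3" --pt "-6 -3.7 15.5 1.3"

```text
t: 2.55
tcp_pos: [0.5165, 0.099, 0.1039]
tool_rot: [0.13, 0.992, -0.001, -0.001]
contact_force: [-0.1, -0.2, -0.5]
grip_width: 0.0002
```

```bash
cat >> h.py <<'E'
from scipy.spatial.transform import Rotation as R
O=np.array([.531,.1505]);yaw=-.26
ux=np.array([np.cos(yaw),np.sin(yaw)]);uy=np.array([-ux[1],ux[0]])
def su():
    s=monitor.observe();p=np.array(s['tcp_pos']);d=p[:2]-O
    X=R.from_quat(s['tool_rot']).as_matrix()[:,0]
    print('t',s['t'],'unit xyz mm',np.round([d@ux*1000,d@uy*1000,p[2]*1000],1),'toolyaw',np.arctan2(-X[1],-X[0]),'F',np.round(s['contact_force'],1))
def U(x,y,z):
    q=O+x/1000*ux+y/1000*uy; return [q[0],q[1],z/1000]
def show(n,f,box,k,pts=()):
    c=cap(n);im=c['frame'][:,:,::-1].copy()
    x0,y0,x1,y1=box;im=cv2.resize(im[y0:y1,x0:x1],None,fx=k,fy=k,interpolation=2)
    for p in pts:
        u=(proj(c,p)-[x0,y0]+.5)*k-.5; cv2.circle(im,tuple(int(round(a)) for a in u),3,(0,0,255),1)
    cv2.imwrite('pics/'+f,im)
E
python3 - <<'E'
from h import *
su()
pts=[U(38,-53,128),U(-18,0,89.5),U(-18,30,91),U(-18,-30,91),U(-55,-50,50),U(-55,50,50)]
show('scene','s3.png',(270,100,400,230),4.5,pts)
show('wrist','w3.png',(150,0,470,320),1.8,pts)
E
```

```text
t 2.55 unit xyz mm [ -0.8 -53.5 103.9] toolyaw -0.2599024967793131 F [-0.1 -0.2 -0.5]
```

View pics/s3.png

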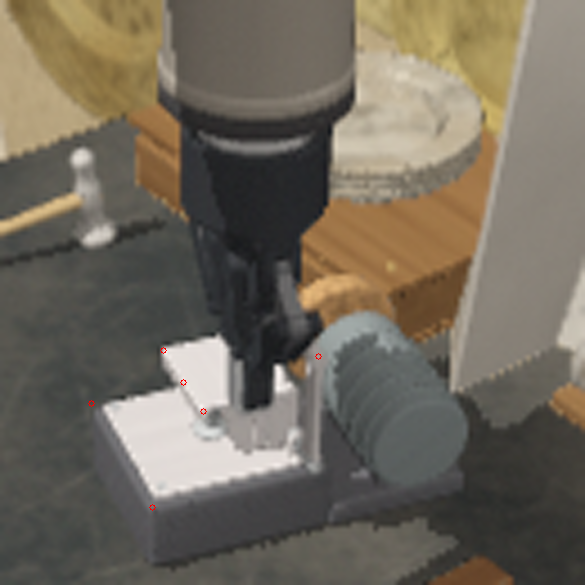

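View pics/w3.png

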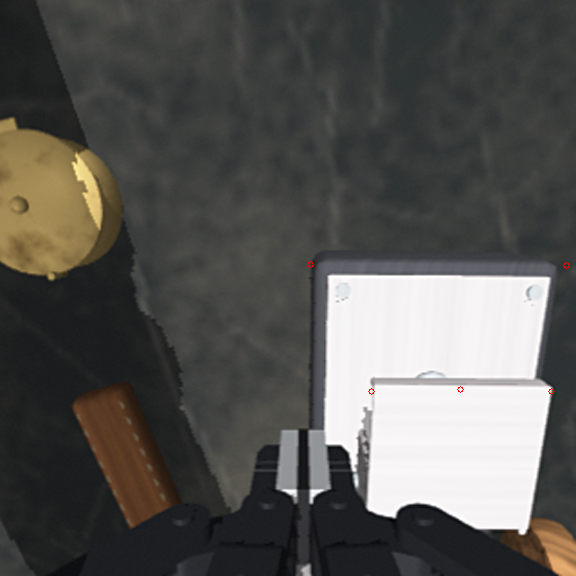

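Request:
send_rows --pt "-0.7 0 0 0" --pt "-1.4 0 0 0" --pt "-2 0 0 0" --pt "-2.5 0 0 0" --pt "-3 0 0 0" --pt "-3.5 0 0 0" --pt "-4 0 0 0" --pt "-4.5 0 0 0"

```text
t: 3.32
tcp_pos: [0.5619, 0.0864, 0.1064]
tool_rot: [0.13, 0.991, -0.0, -0.0]
contact_force: [0.7, -0.1, -0.4]
grip_width: -0.0002
```

```bash
python3 - <<'E'
from h import *
su()
show('scene','s4.png',(270,100,400,230),4.5)
E
```

```text
t 3.3167 unit xyz mm [ 46.3 -54.  106.4] toolyaw -0.2616751775972915 F [ 0.7 -0.1 -0.4]
```

View pics/s4.png

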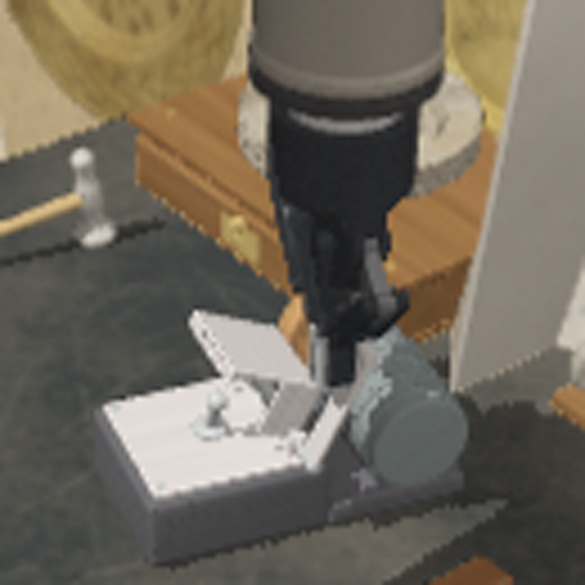

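The guard is about half open, at (235,345) in the zoomed picture, with the lever leaning back ahead of the finger. I'll push 3 cm more.

Request:
send_rows --pt "-0.5 0 0 0" --pt "-1 0 0 0" --pt "-1.5 0 0 0" --pt "-2 0 0 0" --pt "-2.5 0 0 0" --pt "-3 0 0 0" --pt "-3 0 0 0" --pt "-3 0 0 0"

```text
t: 4.03
tcp_pos: [0.5905, 0.0786, 0.1062]
tool_rot: [0.131, 0.991, -0.0, -0.0]
contact_force: [0.4, 0.5, -0.5]
grip_width: 0.0004
```

```bash
python3 - <<'E'
from h import *
su()
show('scene','s5.png',(270,100,400,230),4.5)
E
```

```text
t 4.0333 unit xyz mm [ 76.  -54.2 106.2] toolyaw -0.2618648003712924 F [ 0.4  0.5 -0.5]
```

View pics/s5.png

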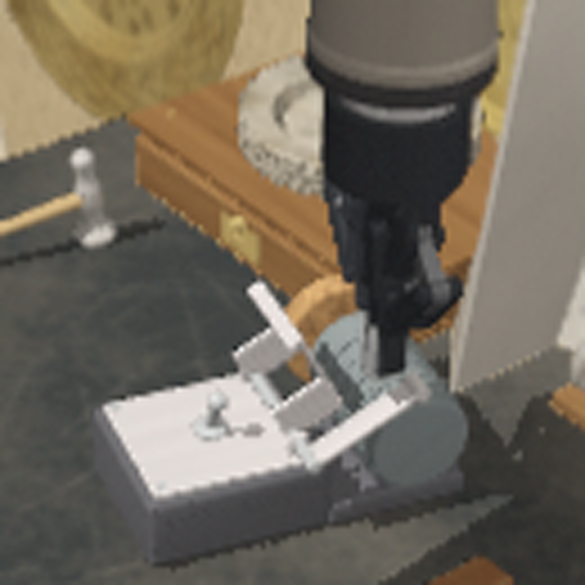

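Request:
send_rows --pt "1.5 0 0 0" --pt "3.5 0 0 0" --pt "5.5 0 0 0" --pt "7 0.3 0 0" --pt "7.8 0.6 0.8 0" --pt "7.8 0.8 2 0" --pt "7.8 0.8 3.2 0" --pt "7.8 0.8 3.8 0"

```text
t: 4.75
tcp_pos: [0.517, 0.1065, 0.0662]
tool_rot: [0.13, 0.991, -0.001, -0.001]
contact_force: [-0.4, -1.0, 0.0]
grip_width: -0.0003
```

```bash
python3 - <<'E'
from h import *
su()
pts=[U(0,-10.9,78),U(38,0,58),U(44,0,122)]
show('scene','s6.png',(270,100,400,230),4.5,pts)
show('wrist','w6.png',(150,80,470,360),2.2,pts)
E
```

```text
t 4.75 unit xyz mm [ -2.2 -46.1  66.2] toolyaw -0.26122086059437105 F [-0.4 -1.   0. ]
```

View pics/s6.png

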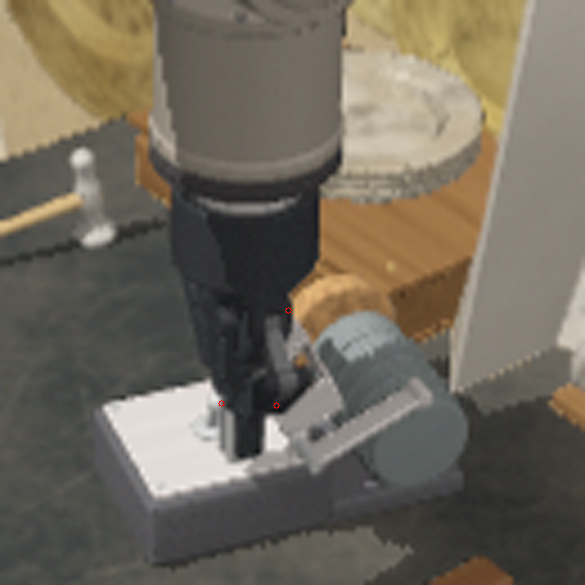

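View pics/w6.png

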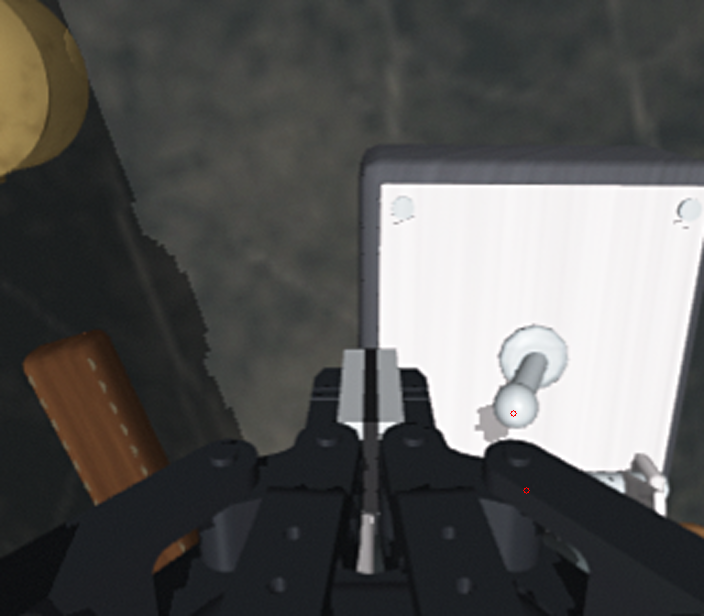

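Request:
send_rows --pt "0 0.6 0 0" --pt "0 1.2 0 0" --pt "0 1.7 0 0" --pt "0 2.1 0 0" --pt "0 2.5 0 0" --pt "0 2.8 0 0" --pt "0 3.1 0 0" --pt "0 3.4 0 0"

```text
t: 5.52
tcp_pos: [0.5259, 0.1399, 0.0684]
tool_rot: [0.13, 0.991, 0.0, 0.0]
contact_force: [-0.1, -0.2, -0.6]
grip_width: 0.0
```

```bash
python3 - <<'E'
from h import *
su()
pts=[U(0,10.9,78)]
show('wrist','w7.png',(150,80,470,360),2.2,pts)
E
```

```text
t 5.5167 unit xyz mm [ -2.2 -11.6  68.4] toolyaw -0.2614632300910702 F [-0.1 -0.2 -0.6]
```

View pics/w7.png

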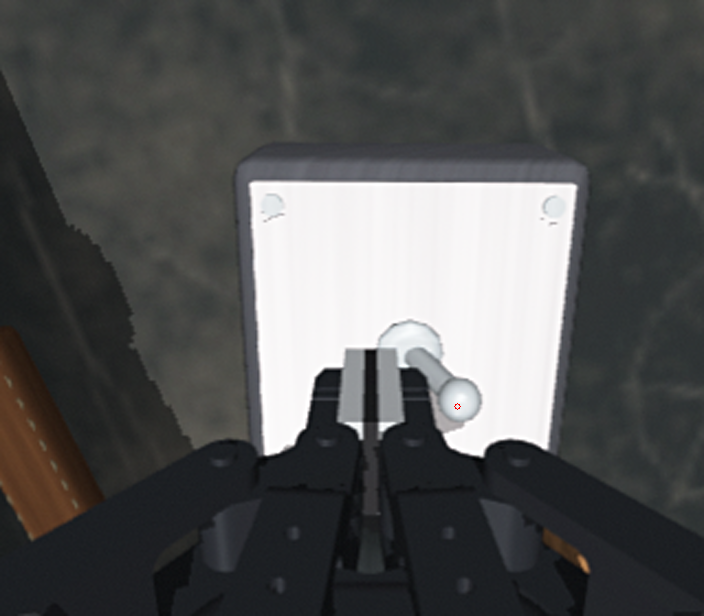

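Request:
send_rows --pt "0 -0.7 0 0" --pt "0 -1.5 0 0" --pt "0 -2.2 -0.5 0" --pt "0 -2.5 -2 0" --pt "0 -2.5 -4 0" --pt "0 -2.5 -6 0" --pt "0 -2.5 -8 0" --pt "0 -2.5 -9 0"

```text
t: 6.23
tcp_pos: [0.5199, 0.1143, 0.1607]
tool_rot: [0.131, 0.991, 0.001, 0.001]
contact_force: [1.0, 1.1, -0.2]
grip_width: 0.0002
```

```bash
python3 - <<'E'
from h import *
su()
t=cap('top');s=cap('scene')
print('top fan pts z0',[((tz(t,*p,z)[:2]-O)@np.array([ux,uy]).T).round(3).tolist() for p,z in(((222,118),0),((222,118),.2),((175,85),.0),((175,85),.25))])
b=sz(s,605,280,0)
for z in (0,.1,.2,.25): print(z,(proj(s,[b[0],b[1],z])-[270,100])*4.5)
pts=[U(173,43,0),U(173,43,200)]
show('scene','s8.png',(270,50,430,210),4,pts)
E
```

```text
t 6.2333 unit xyz mm [ -1.4 -37.8 160.7] toolyaw -0.26307785814186146 F [ 1.   1.1 -0.2]
top fan pts z0 [[0.174, 0.037], [0.133, 0.015], [0.188, 0.072], [0.134, 0.039]]
0 [451.95 388.2 ]
0.1 [463.42531077 251.23412401]
0.2 [475.70991025 101.93189708]
0.25 [482.16630473  22.28005581]
```

View pics/s8.png

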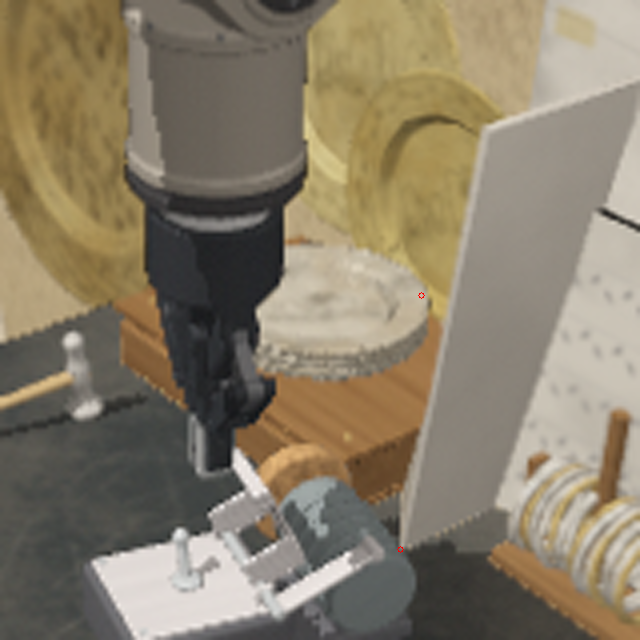

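Request:
send_rows --pt "-1 0.5 0 0" --pt "-3 1.2 0 0" --pt "-5 2 0 0" --pt "-7 2.8 0 0" --pt "-8.3 3.2 0 0" --pt "-8.5 3.2 0 0" --pt "-8.5 3.2 1.5 0" --pt "-8.5 3.2 3 0"

```text
t: 7.05
tcp_pos: [0.6101, 0.124, 0.1271]
tool_rot: [0.131, 0.991, -0.0, -0.0]
contact_force: [0.1, 0.5, -1.1]
grip_width: -0.0001
```

```bash
python3 - <<'E'
from h import *
su()
show('scene','s9.png',(270,50,430,210),4,[U(44,0,122)])
show('wrist','w9.png',(150,80,470,360),2.2,[U(44,0,122)])
E
```

```text
t 7.05 unit xyz mm [ 83.2  -5.3 127.1] toolyaw -0.26187772593698083 F [ 0.1  0.5 -1.1]
```

View pics/s9.png

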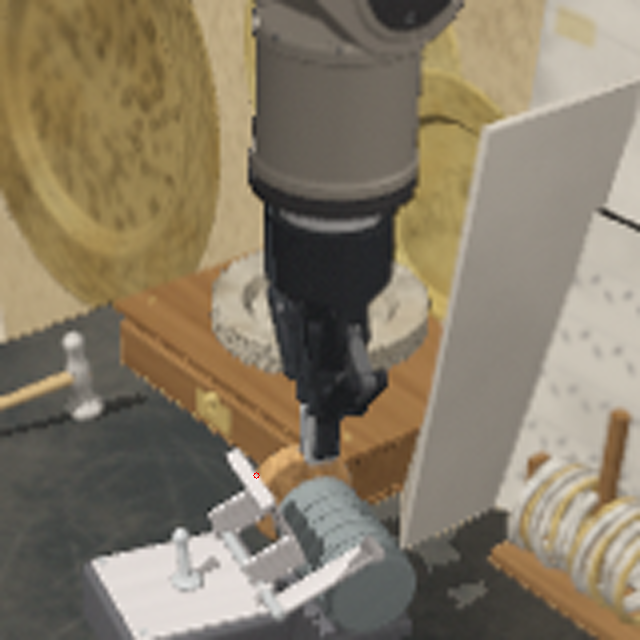

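View pics/w9.png

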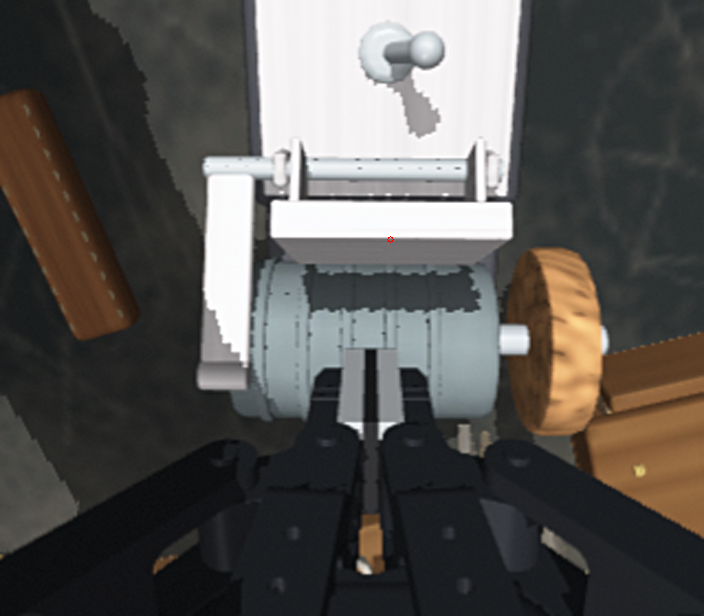

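Request:
send_rows --pt "0 0 1 0" --pt "0 0 2 0" --pt "0 0 2.1 0" --pt "0.6 0 2.1 0" --pt "1.2 0 2.1 0" --pt "1.7 0 2.1 0" --pt "2.2 0 2.1 0" --pt "2.6 0 2.1 0"

```text
t: 7.82
tcp_pos: [0.5842, 0.1314, 0.1078]
tool_rot: [0.13, 0.991, 0.0, 0.0]
contact_force: [1.0, 0.9, 1.5]
grip_width: 0.0004
```

Request:
send_rows --pt "0.4 0 0 0" --pt "0.8 0 0 0" --pt "1.2 0 0 0" --pt "1.6 0 0 0" --pt "2.0 0 0 0" --pt "2.4 0 0 0" --pt "2.7 0 0 0" --pt "2.8 0 0 0"

```text
t: 8.48
tcp_pos: [0.5571, 0.1385, 0.1072]
tool_rot: [0.13, 0.991, -0.0, -0.0]
contact_force: [-0.2, -0.4, -0.7]
grip_width: -0.0002
```

```bash
python3 - <<'E'
from h import *
su()
show('scene','s10.png',(270,50,430,210),4)
E
```

```text
t 8.4833 unit xyz mm [ 28.3  -4.9 107.2] toolyaw -0.26127820097303045 F [-0.2 -0.4 -0.7]
```

View pics/s10.png

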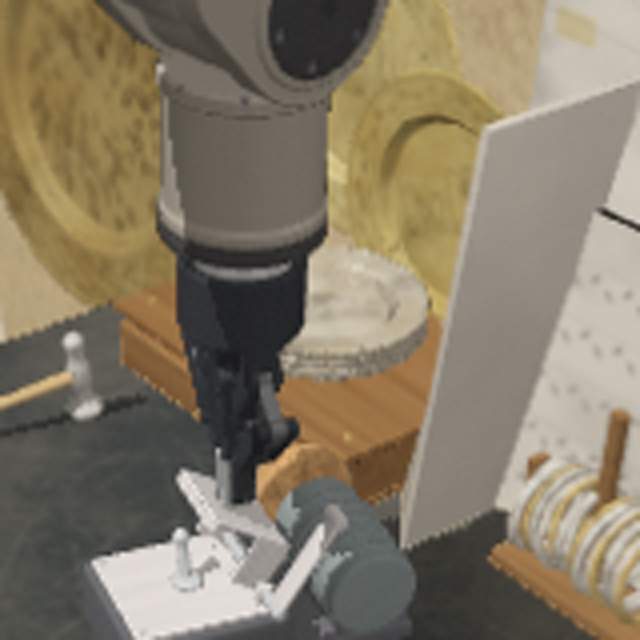

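Request:
send_rows --pt "0.2 0 0 0" --pt "0.4 0 0 0" --pt "0.6 0 0 0" --pt "0.8 0 0 0" --pt "0.8 0 0 0" --pt "0.8 0 0 0" --pt "0.8 0 0 0" --pt "0.8 0 0 0"

```text
t: 9.2
tcp_pos: [0.55, 0.1403, 0.1073]
tool_rot: [0.13, 0.991, -0.0, 0.0]
contact_force: [0.3, -0.9, 0.3]
grip_width: 0.0
```

```bash
python3 - <<'E'
from h import *
su()
show('scene','s11.png',(270,50,430,210),4,[U(-18,0,89.5),U(38,-53,128)])
E
```

```text
t 9.2 unit xyz mm [ 21.   -5.  107.3] toolyaw -0.26162702018286177 F [ 0.3 -0.9  0.3]
```

View pics/s11.png

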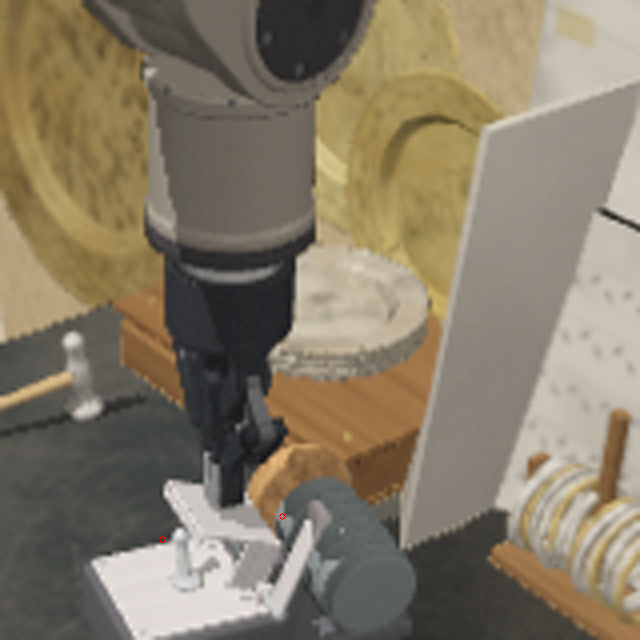

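Request:
send_rows --pt "0.2 0 0 0" --pt "0.4 0 0 0" --pt "0.6 0 0 0" --pt "0.8 0 0 0" --pt "1 0 0 0" --pt "1.2 0 0 0" --pt "1.2 0 0 0" --pt "1.2 0 0 0"

```text
t: 9.92
tcp_pos: [0.5383, 0.1436, 0.1074]
tool_rot: [0.13, 0.991, 0.0, 0.0]
contact_force: [0.1, -0.9, 0.0]
grip_width: 0.0002
```

```bash
python3 - <<'E'
from h import *
su()
show('scene','s12.png',(270,50,430,210),4,[U(-18,0,89.5),U(38,-53,128)])
E
```

```text
t 9.9167 unit xyz mm [  8.8  -4.8 107.4] toolyaw -0.26136532770226767 F [ 0.1 -0.9  0. ]
```

View pics/s12.png

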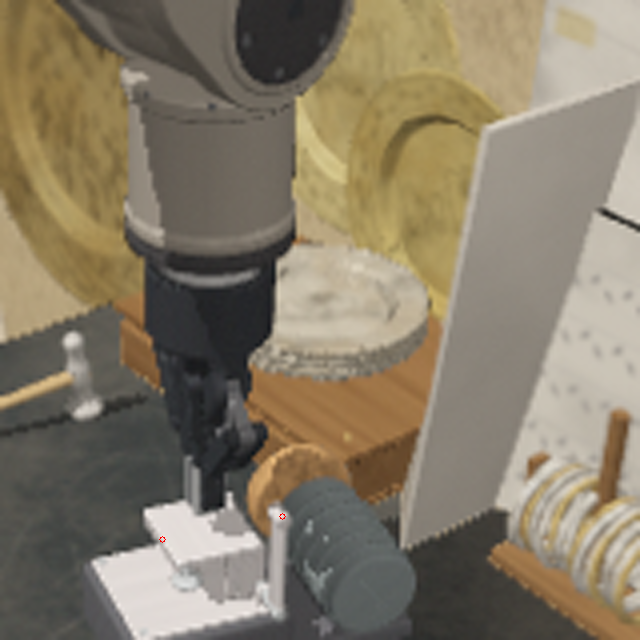

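The guard has dropped and the lever stands upright. I'll lift the finger clear and verify.

Request:
send_rows --pt "0 0 -1 0" --pt "0 0 -3 0" --pt "0 0 -5 0" --pt "1 0 -8 0" --pt "3 0 -11 0" --pt "5 0 -14 0" --pt "6 0 -15 0" --pt "6 0 -15 0"

```text
t: 10.63
tcp_pos: [0.48, 0.1599, 0.2608]
tool_rot: [0.13, 0.992, 0.002, 0.001]
contact_force: [1.6, 0.5, 0.1]
grip_width: -0.0001
```

Request:
send_rows --pt "2 4 0 0" --pt "2 7 0 0" --pt "2 10 0 0" --pt "2 12 0 0" --pt "2 12 0 0" --pt "2 12 0 0" --pt "2 12 0 0" --pt "2 12 0 0"

```text
t: 11.3
tcp_pos: [0.4923, 0.2789, 0.2572]
tool_rot: [0.131, 0.991, -0.0, -0.0]
contact_force: [0.7, -0.4, 0.1]
grip_width: 0.0004
```

```bash
python3 - <<'E'
from h import *
su()
show('scene','s13.png',(270,140,400,240),6,[U(-18,0,89.5),U(38,-53,128)])
c=cap('scene','s13full.png')
a=cv2.imread('pics/scene0.png').astype(int);b=c['frame'][:,:,::-1].astype(int)
d=(abs(a-b).max(2)>60).astype(np.uint8);n,l,s,_=cv2.connectedComponentsWithStats(d);print([x.tolist() for x in s[1:] if x[4]>15])
show('wrist','w13.png',(0,0,640,400),1.2)
E
```

```text
t 11.3 unit xyz mm [-70.4 114.1 257.2] toolyaw -0.26300034654937254 F [ 0.7 -0.4  0.1]
[[248, 0, 43, 108, 1999], [268, 27, 15, 3, 26], [23, 59, 96, 36, 1244], [116, 64, 33, 21, 326], [85, 78, 22, 3, 24], [127, 117, 17, 67, 563], [98, 123, 8, 20, 25], [66, 128, 8, 14, 28], [352, 128, 23, 10, 60], [71, 134, 7, 5, 21], [264, 141, 24, 12, 35], [62, 143, 22, 63, 450], [332, 161, 16, 17, 77], [300, 171, 63, 39, 977], [150, 194, 13, 12, 69], [142, 202, 32, 79, 1383], [63, 211, 21, 58, 84], [110, 211, 4, 17, 22], [58, 215, 7, 65, 195], [445, 219, 10, 6, 26], [79, 221, 5, 7, 20], [136, 225, 5, 12, 20], [446, 226, 8, 8, 24], [172, 264, 3, 10, 16], [174, 282, 4, 16, 36], [188, 295, 10, 7, 36], [87, 302, 48, 20, 286], [63, 310, 5, 9, 27], [69, 318, 14, 7, 65]]
```

View pics/s13.png

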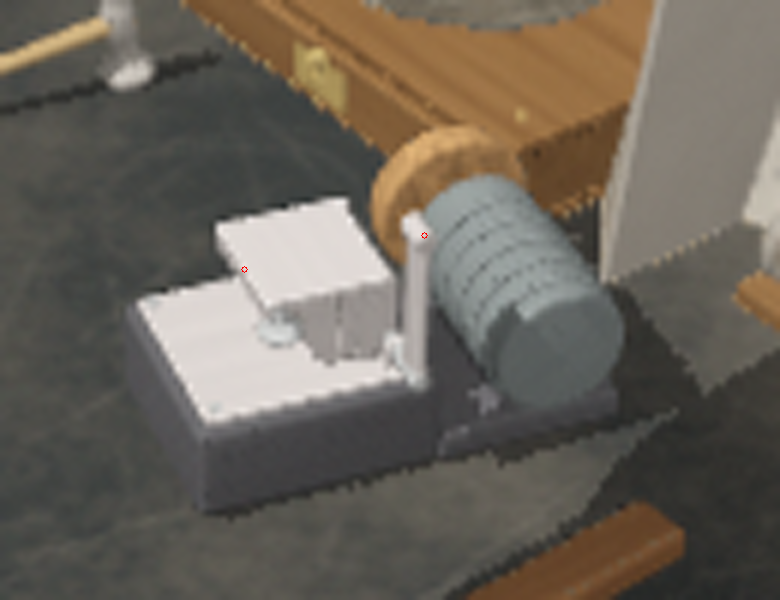

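View pics/w13.png

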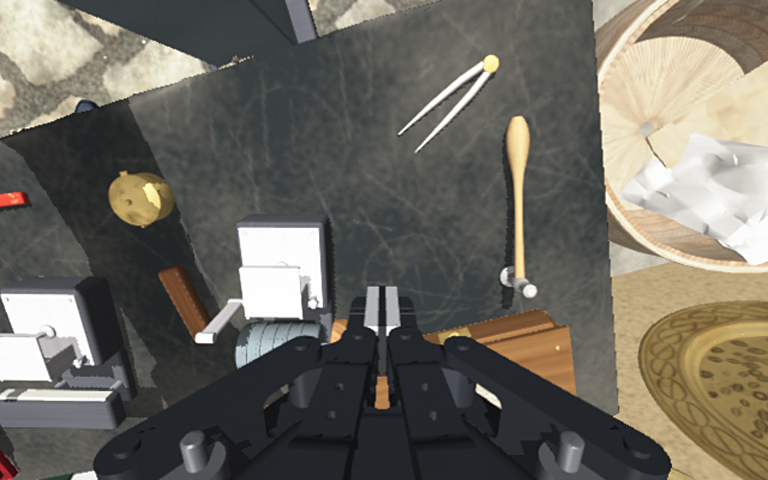

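View pics/s13full.png

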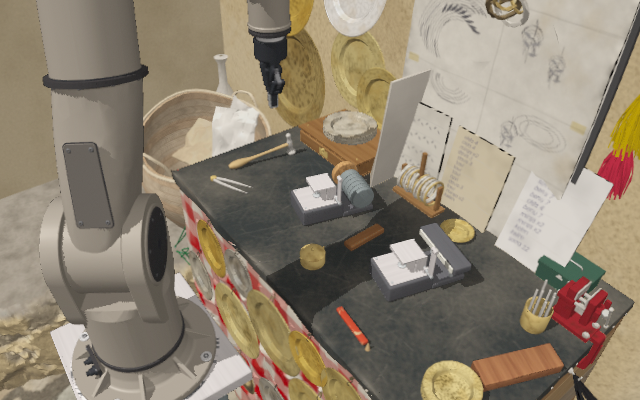

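```bash
python3 - <<'E'
from h import *
su(); print(ctrl.hand_in())
E
```

```text
t 11.45 unit xyz mm [-70.6 114.5 257.5] toolyaw -0.26258244293539285 F [0.3 0.4 0. ]
the job is handed in; nothing more can be done
None
```

The polisher is switched on and its guard is shut again; I handed the job in at about 11.5 s. With the gripper closed, I pushed the thumb lever back until the guard fell open and stayed open. I then pushed the toggle over to the left, drew the guard forward from behind until it dropped, and lifted the arm clear.

**Toggle:** a wrist picture taken right after the push showed the ball at the calculated "on" position. With the guard shut it is mostly hidden. The last scene view shows the "off" spot empty, which agrees.

**Guard:** in the last scene view, the guard and its lever are back at the pixel positions they had at the start, so it is fully shut. It dropped later than expected. I had to draw the finger's leading side about 40 mm in front of the hinge line, where the notes say 10 to 30 mm.

**Surroundings:** the loose tools and the lamp's guard look unmoved by eye. The scene-picture comparison also flagged changed patches from the moving arm and lighting, so it could not confirm this by itself. The force readings after each move showed no more than about 2 N.

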